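# Take the vial rack out of the conditioning port

### The arm

A 6-joint arm with a two-finger parallel gripper is mounted at the origin on the work surface. World frame = base frame: x ahead of the robot, y to its left, z up, the work surface at z = 0. Lengths are in m, angles in degrees, forces in N, time in s.
With the tool pointing down it reaches from about 0.25 to 0.85 m from the base axis. Payload 12.5 kg.
Tool frame: the origin (TCP) lies midway between the tips of the shut fingers; the grasp point (between the pads) lies bot.grip_point_offset behind it (bot.grip_point_offset is the distance from the TCP to the grasp point, in m); z points along the fingers, x is the direction in which the jaws open and shut, and the axes are right-handed (so a half turn about z gives the same grasp; the last joint's range is limited). The gripper opens to 93 mm and grips with 3 to 60 N. Pads are 15 mm wide; open, the fingers measure 128 mm over their backs; the gripper's body (75 mm by 188 mm) begins 65 mm behind the grasp point.
Start: joints at [-81.509, 20.094, 94.641, -0, 65.266, -4.847], TCP at [0.127, -0.535, 0.219] pointing down, gripper open.
Joint ranges: [-157.81, 157.81], [-45, 120.19], [0.68, 151.7], [-89.99, 269.99], [4.06, 180], [-164.3, 164.3]. Speed limits (degrees/s): [127.2, 127.2, 159.86, 180, 180, 180].

### API

Orientations are given as [roll, pitch, yaw] about the fixed x, y, z axes, in that order (R = Rz(yaw) Ry(pitch) Rx(roll)).
In Python, from station import bot gives the robot as it stands. The module is installed in compiled form; this text tells all that it offers.
- The arm moves only by the shell command python3 -m handwheel 'ROWS' [FORCE]. ROWS is JSON, a list of rows, each a list of 5 numbers: the shift along the world's x, y, z in cm, then the turn about the world's z in degrees, then the finger opening in cm, from 0 to 9.3. In form: [[x, y, z, twist, claw], ...]. A call has exactly 8 rows; each row is the pose to reach, as a shift and turn from the pose commanded when the call began; what a row does not reach only later rows make up. A row lasts 1/12 s, in which the tool goes at most 41.7 mm and 7.16 degrees, less where a joint would pass 70% of its speed; a pose out of reach is approached as far as the arm can. A call with a gripper value outside its range is refused whole. The fingers move at their own pace and stop on an object; FORCE is the grip in N (left out, the last holds). Time passes only in rows, so rows that repeat a pose let the fingers close, or fill a call up. It gives the time, the measured TCP pose, the force and the opening at its end, in the units of the state.
- bot.observe(): the state, without advancing time (a new reading comes with each control period).
- bot.snapshot(name): name is "scene" or "top" or "wrist"; returns (picture, depth): 384x512x3 uint8, red, green, blue; 384x512 float32, m along the optical axis (not along the pixel's ray), 0 where there is no reading.
- bot.get_calibration(name): a dict with "fx", "fy", "cx", "cy" (pixels), "view" (4x4, takes a point from world to camera coordinates); the wrist camera has in their place "T_tool_cam" (4x4, takes a point from camera to tool coordinates, whose origin is the TCP and whose axes are the tool frame's). Camera axes: x right, y up, looking along -z (the intrinsics and any distortion apply to the point x, -y, -z); pixel columns grow to the right and rows downward; lengths in m; the calibration is good to about 2 mm. A picture is of the moment at which its call begins: read the wrist's pose just before it. get_calibration takes no time and is no camera call.
- bot.job_done(): hands the job in, once; it reports no verdict.
The state is a dict: "time": time; "joint_pos": joint angles; "dq": joint speeds; "effort": joint torques, N m; "tool_pos": TCP position; "tool_rot": TCP orientation; "ft_force": force on the tool from outside, world axes, zero at the start; "ft_torque": the same for the moment, N m; "opening": finger opening in m.
Only numpy, scipy, OpenCV 4.12 (cv2) and the standard library are available. Lean on these libraries where they do the work, as an engineer would, in place of code of your own. Each camera call takes 0.05 s, during which the arm holds its last target. There are 200 camera calls.

### The job

Raise the sash of the vial conditioning station all the way up by its grip and leave it up, so that the vials can pass beneath it. Then take the vial rack by its carrying bar, bring it forward completely out of the port, and finish while still holding it in the air in front of the station, still and level, its underside about 15 cm above the bench. Never tip the rack on the way, and leave everything else on the bench where it stands.

Things in the scene. Friction and masses are not known exactly. Their poses are not given: they have to be found in the camera images.
- station: White fixed housing, 165 mm high; front opening 164 mm wide, 153 mm high. Origin on the bench, mid-opening, in the sash's mid-plane. x points into it (away from the robot), so the way out is -x; y left, z up. It spans x -12 to +127 mm; sash guides 172 mm high at y +-82 to +-96 mm; control pod at y +96 to +196 mm. Place and yaw vary.
- sash (a joint): Height of the sash in m: 0 fully down (its lower edge is 40 mm above the bench, above the rack's deck but below the vial tops), 0.10 fully up against its stop (lower edge at 140 mm). It stays where it is left; raising it takes about 10 to 12 N.
- sash_grip (a point): Grip point in an upright black block, 30 mm wide (y), 14 mm thick (x), on the middle of the sash's upper edge, which lies 40 mm below this point (160 mm above the bench when down); block top 22 mm above it. The sash is a clear panel, 8 mm thick, 162 mm wide, 120 mm high, that slides straight up. Axes as the station's.
- rack: Loose vial rack, 0.5 to 0.75 kg, balanced. Grey deck 264 (x) x 100 (y) x 30 mm high; twelve fixed vials, 22 mm wide, tops at 78 mm, at y +-31, x +-17, +-45, +-110 mm; none at x +-78. Origin: centre of underside; +x towards the station. At the start its rear end is in the port: the sash hangs over the rear gap at x +78, the last two vials behind it.
- rack_grip (a point): Middle of the rack's carrying bar: level steel bar along the rack's x, 12 mm wide (y), 14 mm high, 90 mm long, on two 10 mm posts at x +-40 mm, 125 mm above the rack's underside, right over its origin. Axes as the rack's. Free air below it to the deck; vial tops are 40 mm below it. At the start it is about 82 mm in front of the sash.
- rack_rear (a point): Middle of the lower edge of the rack's rear end (towards the station), 132 mm from the rack's origin.
- rack_front (a point): Middle of the lower edge of the rack's front end (away from the station), 132 mm from the rack's origin.
- vial: Loose single vial standing on the bench left of the rack, 22 mm wide, 78 mm high; origin: centre of its underside. Leave it.
- bottle: Amber bottle, 68 mm wide, 150 mm high, right of the station; origin: centre of its underside. Leave it.
- beaker: Open glass beaker, 70 mm wide, 85 mm high, right of the rack; origin: centre of its underside. Leave it.
- tipbox: Grey box, 85 x 120 x 60 mm high, farther left; origin: centre of its underside. Leave it.
- wrench: Steel wrench lying on the bench at the left, 170 mm long. Leave it.
- mouse: Black computer mouse, 100 x 60 x 32 mm high, at the right. Leave it.
- carton: Small cardboard box, 160 x 120 x 80 mm high, at the right. Leave it.

How it is judged:
By the outcome, as a careful person would: the job done as asked, in the order asked, and still so for the second after the job is handed in, while the arm keeps its last pose, push and grip.
It also fails if it takes over 51 s, if anything falls off the work surface, if the arm or the gripper's body presses on something with over 40 N, if the wrist force passes 120 N, or if a joint passes its speed limit or range.

## Working session

There is one attempt and no reset: what is moved stays moved. The work goes in short steps, Python scripts to look and compute and a shell command to move; the robot and the scene stay as the last step left them, time stands still between calls to the robot, and variables do not carry over. Pictures are saved under pics/ and viewed, about 8 in all and at most 12, crops included, and the job is handed in when it is done.

```bash
mkdir -p pics
cat > h.py <<'E'
import numpy as np, cv2
from station import bot
def snap(n,f):
    s=bot.observe(); p,d=bot.snapshot(n); cv2.imwrite(f'pics/{f}.png',p[:,:,::-1]); np.savez(f'pics/{f}.npz',p=p,d=d,tp=s['tool_pos'],tr=s['tool_rot']); return p,d
def cam(n,f):
    from scipy.spatial.transform import Rotation as R
    c=bot.get_calibration(n)
    if 'view' in c: T=np.linalg.inv(np.array(c['view']))
    else:
        z=np.load(f'pics/{f}.npz'); W=np.eye(4); W[:3,:3]=R.from_euler('xyz',z['tr'],degrees=True).as_matrix(); W[:3,3]=z['tp']; T=W@np.array(c['T_tool_cam'])
    return c,T
def cloud(n,f):
    c,T=cam(n,f); d=np.load(f'pics/{f}.npz')['d']; v,u=np.indices(d.shape)
    P=np.stack([(u-c['cx'])/c['fx']*d,-(v-c['cy'])/c['fy']*d,-d],-1)
    W=P@T[:3,:3].T+T[:3,3]; W[d<=0]=np.nan; return W
def ray(n,f,u,v,z):
    c,T=cam(n,f); r=T[:3,:3]@np.array([(u-c['cx'])/c['fx'],-(v-c['cy'])/c['fy'],-1]); o=T[:3,3]; return o+r*(z-o[2])/r[2]
E
python3 - <<'E'
from h import *
a,_=snap('scene','s0'); b,_=snap('top','t0')
for n in('scene','top','wrist'): print({k:(np.round(v,3).tolist()) for k,v in bot.get_calibration(n).items()})
print(bot.observe(),bot.grip_point_offset)
E
```

```text
{'fx': 407.659, 'fy': 407.659, 'cx': 258.407, 'cy': 185.239, 'view': [[-0.993, -0.117, -0.019, 0.54], [0.059, -0.63, 0.774, -0.156], [-0.102, 0.767, 0.633, -1.419], [0.0, 0.0, 0.0, 1.0]]}
{'fx': 430.296, 'fy': 430.296, 'cx': 247.83, 'cy': 189.069, 'view': [[0.015, -1.0, 0.009, -0.029], [0.993, 0.016, 0.12, -0.55], [-0.12, 0.007, 0.993, -1.73], [0.0, 0.0, 0.0, 1.0]]}
{'fx': 282.382, 'fy': 282.382, 'cx': 255.592, 'cy': 187.88, 'T_tool_cam': [[1.0, 0.0, 0.001, 0.0], [0.0, -0.957, -0.29, -0.083], [0.001, 0.29, -0.957, -0.165], [0.0, 0.0, 0.0, 1.0]]}
{'time': 0.1, 'joint_pos': array([-8.15096222e+01,  2.01200780e+01,  9.46719193e+01,  1.85915518e-04,
        6.52665483e+01, -4.84680606e+00]), 'dq': array([-0.07133886, -0.0276503 ,  0.04535948,  0.06336278, -0.11283542,
       -0.01907921]), 'effort': array([ 1.11301753e-03, -4.98026240e+01, -2.85706812e+01,  6.99874805e-02,
        2.38555355e-02, -5.08025494e-05]), 'tool_pos': array([ 0.12685931, -0.53485795,  0.21817552]), 'tool_rot': array([-1.79994885e+02,  5.83220562e-02, -7.66628914e+01]), 'ft_force': array([ 0.45288545, -0.77109748,  0.2713228 ]), 'ft_torque': array([-0.02389651, -0.04105431, -0.02941908]), 'opening': 0.09317924924972255} 0.0188
```

View pics/s0.png

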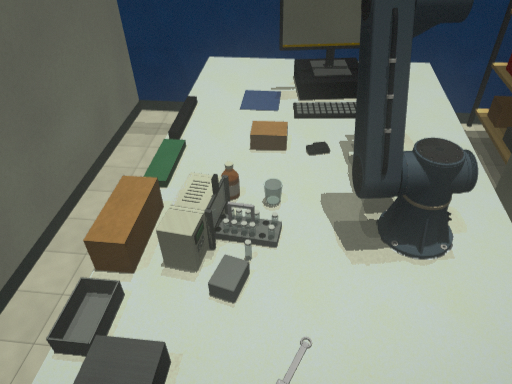

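View pics/t0.png

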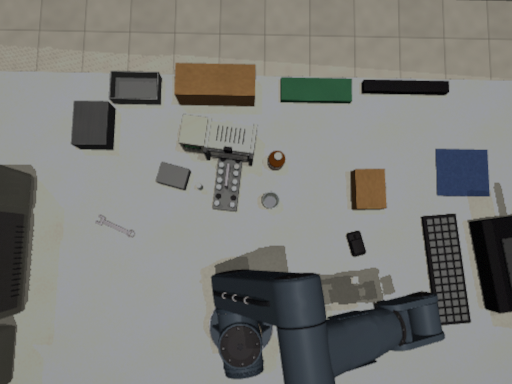

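The scene view shows the station at (190,225) with the rack at (245,228) in front. In the top view the rack is at (228,185), the sash grip at (228,150), the lone vial at (200,187), the beaker at (270,200), and the arm is clear of all of them.

Run:
```python
from h import *
z=np.load('pics/t0.npz'); p=z['p']
cv2.imwrite('pics/t0c.png',cv2.resize(p[110:220,170:290,::-1],None,fx=6,fy=6,interpolation=cv2.INTER_CUBIC)[:600])
W=cloud('top','t0')
for nm,u,v in [('grip',228,150),('rack',228,185),('vial',200,187),('beaker',270,200),('bottle',277,160)]: print(nm,W[v,u].round(3),ray('top','t0',u,v,.12).round(3))
# bar: height 0.118-0.14 region in front
sub=W[105:225,165:295]; 
x,y,h=sub[...,0],sub[...,1],sub[...,2]
m=(h>.012)&(h<.045)
lab=cv2.connectedComponentsWithStats(m.astype(np.uint8))
for i in range(1,lab[0]):
    if lab[2][i,4]>40: q=sub[lab[1]==i]; print('deck?',lab[2][i],q.mean(0).round(3), cv2.minAreaRect((q[:,:2]*1000).astype(np.float32)))
m=(h>.11)&(h<.145)
lab=cv2.connectedComponentsWithStats(m.astype(np.uint8))
for i in range(1,lab[0]):
    if lab[2][i,4]>8: q=sub[lab[1]==i]; print('bar?',lab[2][i],q.mean(0).round(3), cv2.minAreaRect((q[:,:2]*1000).astype(np.float32)))
m=(h>.19)
lab=cv2.connectedComponentsWithStats(m.astype(np.uint8))
for i in range(1,lab[0]):
    if lab[2][i,4]>3: q=sub[lab[1]==i]; print('grip?',lab[2][i],q.mean(0).round(3), cv2.minAreaRect((q[:,:2]*1000).astype(np.float32)))
```

```text
grip [0.669 0.056 0.238] [0.694 0.06  0.12 ]
rack [0.565 0.061 0.038] [0.555 0.058 0.12 ]
vial [0.55  0.17  0.084] [0.545 0.166 0.12 ]
beaker [ 0.51  -0.113  0.004] [ 0.499 -0.107  0.12 ]
bottle [ 0.652 -0.131  0.147] [ 0.657 -0.133  0.12 ]
deck? [ 47  53  30  54 905] [0.562 0.066 0.029] ((569.741943359375, 66.52529907226562), (100.04486846923828, 214.75875854492188), 84.5811996459961)
bar? [18 40 20  5 35] [0.7   0.199 0.133] ((701.1431274414062, 199.6934814453125), (74.66189575195312, 6.747104644775391), 83.45146942138672)
bar? [39 47 49 10 89] [0.671 0.062 0.128] ((667.3538818359375, 58.88258743286133), (188.61756896972656, 12.046554565429688), 83.33169555664062)
bar? [105  49  13  11  58] [ 0.657 -0.129  0.119] ((660.2908325195312, -127.95021057128906), (46.03491973876953, 37.79105758666992), 76.78801727294922)
bar? [59 59  6 23 74] [0.593 0.064 0.13 ] ((592.8141479492188, 64.2677230834961), (12.765340805053711, 86.65172576904297), 85.35900115966797)
grip? [58 42  9  7 52] [0.672 0.059 0.227] ((674.5739135742188, 59.3245964050293), (29.397375106811523, 15.485186576843262), 83.77278137207031)
```

View pics/t0c.png

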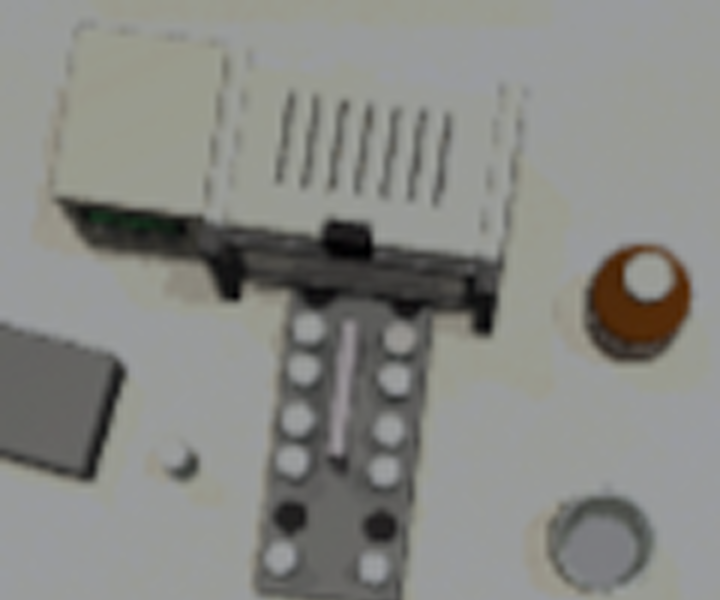

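The crop shows the grip block at crop px (348,238), the bar running from (350,325) to (340,460), and both yawed slightly clockwise. Depth gives the bar centre at about (0.593, 0.064) with its top at 0.13, and the grip block at about (0.674, 0.059). They're 82 mm apart, as specified. Yaw is about -6°. I'm moving above the grip with a half-turned wrist (yaw about +84°), so the camera stays on the robot's side.

```bash
python3 -m handwheel '[[2.6,2.8,1,7,9.3],[5.2,5.6,2,14,9.3],[7.8,8.4,3,21,9.3],[10.4,11.2,4,28,9.3],[13,14,5,35,9.3],[15.6,16.8,6,42,9.3],[18.2,19.6,7,49,9.3],[20.8,22.4,8,56,9.3]]'
python3 -m handwheel '[[2.6,2.8,0,7,9.3],[5.2,5.6,0,14,9.3],[7.8,8.4,0,21,9.3],[10.4,11.2,0,28,9.3],[13,14,0,35,9.3],[15.6,16.8,0,42,9.3],[18.2,19.6,0,49,9.3],[20.8,22.4,0,56,9.3]]'
python3 -m handwheel '[[2.6,2.8,0,7,9.3],[5.2,5.6,0,14,9.3],[7.8,8.4,0,21,9.3],[10.4,11.2,0,28,9.3],[12,14,0,35,9.3],[12.6,14.5,0,42,9.3],[12.6,14.5,0,48,9.3],[12.6,14.5,0,48,9.3]]'
python3 - <<'E'
from h import *
snap('wrist','w1'); s=bot.observe(); print(s['tool_pos'],s['tool_rot'],s['joint_pos'])
W=cloud('wrist','w1'); h=W[...,2]
for lo,hi,n in((.212,.235,'grip'),(.122,.14,'bar')):
    L=cv2.connectedComponentsWithStats(((h>lo)&(h<hi)).astype(np.uint8))
    for i in range(1,L[0]):
        if L[2][i,4]>150: q=W[L[1]==i]; print(n,L[2][i],np.median(q,0).round(4),cv2.minAreaRect((q[:,:2]*1000).astype(np.float32)))
E
```

```text
time: 0.77
tool_pos: [0.3357, -0.3094, 0.299]
tool_rot: [-180.0, 0.0, -20.3]
ft_force: [0.7, -0.2, 0.1]
opening: 0.0926
time: 1.43
tool_pos: [0.5438, -0.0853, 0.2984]
tool_rot: [-180.0, 0.0, 35.7]
ft_force: [0.6, -0.8, -0.5]
opening: 0.093
time: 2.1
tool_pos: [0.669, 0.0586, 0.2977]
tool_rot: [-179.9, 0.0, 83.7]
ft_force: [-0.8, -0.5, -0.5]
opening: 0.0931
[0.66879523 0.05804372 0.29798601] [-1.79939915e+02  1.23076168e-02  8.32566034e+01] [ 9.89964844e-01  2.99311356e+01  6.86359642e+01 -4.15615556e-03
  8.14940949e+01 -8.22660152e+01]
grip [241 191  34  11 267] [0.6692 0.0603 0.2249] ((670.1990356445312, 60.348419189453125), (29.697296142578125, 3.101682186126709), 83.63985443115234)
bar [247  66  12  82 850] [0.5935 0.0645 0.1305] ((595.9525756835938, 64.27589416503906), (12.008842468261719, 89.32118225097656), 84.60858154296875)
bar [177 165 162  13 615] [0.6734 0.0579 0.1313] ((668.9598999023438, 60.64682388305664), (190.5559844970703, 10.585777282714844), 83.18429565429688)
bar [ 95 175  22  24 177] [ 0.6638 -0.1197  0.128 ] ((666.1600341796875, -123.94011688232422), (28.61761474609375, 14.106139183044434), 21.39255714416504)
bar [346 182  72   8 268] [0.7008 0.203  0.1326] ((703.5918579101562, 208.7240447998047), (87.2653579711914, 5.483091354370117), 82.87287139892578)
bar [ 207  320  173   51 3956] [0.9172 0.086  0.1385] ((934.7308349609375, 83.77510070800781), (55.153221130371094, 247.4414520263672), 1.5237884521484375)
```

View pics/w1.png

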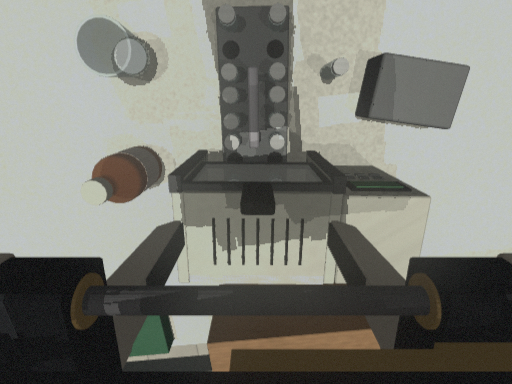

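The wrist view shows the grip block at (258,198), centred between the open fingers. The rack is above it (towards the robot), with the bar at (254,105), the lone vial at (340,67) and the beaker and bottle at left.

Run:
```python
from h import *
W=cloud('wrist','w1')
for v in range(178,222,3): print(v,W[v,258].round(4), W[v,246].round(4))
c=np.load('pics/w1.npz')['p']; g=c[:,:,:].sum(2)
print(g[178:222:2,258])
for v in(186,204): print(ray('wrist','w1',258,v,.222))
row=g[204]; print(row[232:286])
```

```text
178 [0.6739 0.0614 0.147 ] [0.672  0.0477 0.1483]
181 [0.6721 0.0614 0.1664] [0.6704 0.0485 0.1675]
184 [0.6695 0.0615 0.1872] [0.6675 0.0495 0.1898]
187 [0.6695 0.0614 0.1979] [0.6679 0.0498 0.199 ]
190 [0.6697 0.0613 0.207 ] [0.6681 0.0501 0.2082]
193 [0.6691 0.0613 0.2181] [0.668  0.0504 0.218 ]
196 [0.6692 0.0612 0.2266] [0.6682 0.0506 0.2261]
199 [0.6693 0.0611 0.2344] [0.6679 0.051  0.2352]
202 [0.6711 0.0609 0.2369] [0.67   0.0508 0.2368]
205 [0.6732 0.0606 0.2385] [0.6727 0.0504 0.2367]
208 [0.6761 0.0603 0.238 ] [0.6749 0.0502 0.2381]
211 [0.679  0.06   0.2375] [0.6778 0.0498 0.2376]
214 [0.6822 0.0597 0.2364] [0.6811 0.0494 0.2362]
217 [0.7151 0.0567 0.1641] [0.7141 0.043  0.1629]
220 [0.7191 0.0563 0.1633] [0.7173 0.0427 0.164 ]
[221 229 120 117 106 100 109 102  99 124 109 122 112 130 119 121 134 125
 161 341 233 147]
[0.66139302 0.06206657 0.222     ]
[0.67831282 0.06022648 0.222     ]
[283 284 283 281 279 270 278 277 171 112 130 140 131 149 126 131 131 136
 136 133 132 126 109 131 117 130 130 124 123 125 123 127 127 129 115 111
 120 116 116 123 119 126 124 217 268 271 310 313 312 323 316 324 277 271]
```

The block's top measures 0.2375 rather than 0.222, while the housing top reads 0.163 as it should. So the sash already stands about 1.5 cm up, and I should take the grip at z of about 0.2155. Offsets to the grip are x +0.65, y +0.15 and z -10.1 cm.

```bash
python3 -m handwheel '[[0.6,0.2,-2,0,9.3],[0.6,0.2,-4,0,9.3],[0.6,0.2,-6,0,9.3],[0.6,0.2,-8,0,9.3],[0.6,0.2,-9.5,0,9.3],[0.6,0.2,-10.1,0,7],[0.6,0.2,-10.1,0,5],[0.6,0.2,-10.1,0,4]]' 35
python3 -m handwheel '[[0,0,0,0,2],[0,0,0,0,2],[0,0,0,0,2],[0,0,0,0,2],[0,0,0,0,2],[0,0,0,0,2],[0,0,0,0,2],[0,0,0,0,2]]' 35
```

```text
time: 2.82
tool_pos: [0.6751, 0.0596, 0.1984]
tool_rot: [180.0, -0.0, 83.2]
ft_force: [1.0, -0.2, -0.2]
opening: 0.0772
time: 3.48
tool_pos: [0.6749, 0.0595, 0.1977]
tool_rot: [-180.0, 0.0, 83.3]
ft_force: [-1.1, -2.8, 0.9]
opening: 0.0299
```

Gripped at 29.9 mm, which matches the block. Raising now, slowing down before the stop.

```bash
python3 -m handwheel '[[0,0,0.5,0,2],[0,0,1.3,0,2],[0,0,2.1,0,2],[0,0,2.9,0,2],[0,0,3.7,0,2],[0,0,4.5,0,2],[0,0,5.3,0,2],[0,0,6,0,2]]'
python3 -m handwheel '[[0,0,0.3,0,2],[0,0,0.6,0,2],[0,0,0.9,0,2],[0,0,1.2,0,2],[0,0,1.4,0,2],[0,0,1.6,0,2],[0,0,1.8,0,2],[0,0,1.8,0,2]]'
```

```text
time: 4.15
tool_pos: [0.6748, 0.0595, 0.2573]
tool_rot: [-179.9, 0.0, 83.3]
ft_force: [3.7, -3.2, -11.4]
opening: 0.0301
time: 4.82
tool_pos: [0.6748, 0.0595, 0.2755]
tool_rot: [-180.0, 0.0, 83.3]
ft_force: [1.6, -4.1, -7.1]
opening: 0.0297
```

```bash
python3 -m handwheel '[[0,0,0.1,0,2],[0,0,0.2,0,2],[0,0,0.3,0,2],[0,0,0.4,0,2],[0,0,0.4,0,2],[0,0,0.5,0,2],[0,0,0.5,0,2],[0,0,0.5,0,2]]'
```

```text
time: 5.48
tool_pos: [0.6748, 0.0595, 0.2802]
tool_rot: [-180.0, 0.0, 83.3]
ft_force: [3.0, -4.5, -9.2]
opening: 0.0295
```

```bash
python3 -m handwheel '[[0,0,0.1,0,2],[0,0,0.1,0,2],[0,0,0.2,0,2],[0,0,0.2,0,2],[0,0,0.3,0,2],[0,0,0.3,0,2],[0,0,0.3,0,2],[0,0,0.3,0,2]]'
```

```text
time: 6.15
tool_pos: [0.6747, 0.0595, 0.2813]
tool_rot: [-179.9, 0.0, 83.3]
ft_force: [6.6, -3.9, -21.5]
opening: 0.0298
```

The force rose to 21 N and the height stalled at 0.281, the predicted stop. I'm releasing, lifting clear and backing to above the bar.

```bash
python3 -m handwheel '[[0,0,-0.1,0,2],[0,0,-0.1,0,9.3],[0,0,-0.1,0,9.3],[0,0,-0.1,0,9.3],[0,0,-0.1,0,9.3],[0,0,-0.1,0,9.3],[0,0,1,0,9.3],[0,0,3,0,9.3]]'
python3 -m handwheel '[[0,0,2,0,9.3],[0,0,4,0,9.3],[-2.5,0.1,4,0,9.3],[-5.5,0.3,4,0,9.3],[-8.1,0.5,4,0,9.3],[-8.1,0.5,2,0,9.3],[-8.1,0.5,0,1,9.3],[-8.1,0.5,-2,1,9.3]]'
python3 - <<'E'
from h import *
snap('wrist','w2'); snap('scene','s2'); s=bot.observe(); print(s['time'],s['tool_pos'],s['tool_rot'])
W=cloud('wrist','w2'); h=W[...,2]
L=cv2.connectedComponentsWithStats(((h>.115)&(h<.145)).astype(np.uint8))
for i in range(1,L[0]):
    if L[2][i,4]>150: q=W[L[1]==i]; print(L[2][i],np.median(q,0).round(4),cv2.minAreaRect((q[:,:2]*1000).astype(np.float32)))
p=cv2.imread('pics/s2.png')[140:280,140:320]; p=cv2.resize(p,None,fx=2.8,fy=2.8); w=cv2.imread('pics/w2.png')[:, :]; w=cv2.resize(w,None,fx=.55,fy=.55)
o=np.zeros((392,800,3),np.uint8); o[:p.shape[0],:p.shape[1]]=p; o[:w.shape[0],510:510+w.shape[1]]=w[:,:290]; cv2.imwrite('pics/m2.png',o)
E
```

```text
time: 6.82
tool_pos: [0.6742, 0.0599, 0.3127]
tool_rot: [-179.8, 0.0, 83.3]
ft_force: [0.9, 0.1, -0.5]
opening: 0.0716
time: 7.48
tool_pos: [0.5939, 0.065, 0.2946]
tool_rot: [179.9, -0.0, 84.4]
ft_force: [0.8, 0.3, -0.1]
opening: 0.0926
7.5833 [0.5928203  0.06488337 0.29185607] [-1.79770228e+02  2.50910200e-02  8.43370395e+01]
[250 134  10  74 730] [0.5934 0.0644 0.1305] ((595.9208374023438, 63.899288177490234), (11.2210693359375, 89.46920776367188), 84.572998046875)
[183 219 146  19 504] [0.671  0.0497 0.14  ] ((673.5595092773438, 58.94868469238281), (188.5572509765625, 20.87683868408203), 83.12734985351562)
[ 97 224  33  29 454] [ 0.6602 -0.1208  0.1234] ((665.4500122070312, -127.0970687866211), (36.9635009765625, 26.179922103881836), 35.32966613769531)
[365 236  48  15 380] [0.7035 0.2248 0.1328] ((705.0638427734375, 227.30615234375), (51.53192901611328, 4.727277755737305), 77.56024932861328)
```

View pics/m2.png

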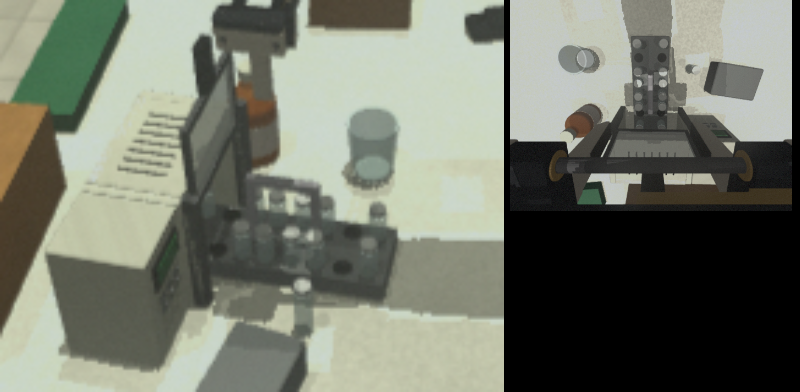

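The scene view shows the sash panel standing up above the housing, with the block at about crop px (205,65), and the rack undisturbed. The bar measures (0.595, 0.064) with its axis at 84.6°, which agrees with the earlier measurements. Descending onto it now.

```bash
python3 -m handwheel '[[0.1,0,-3,0,9.3],[0.1,-0.1,-6,0,9.3],[0.1,-0.1,-9,0,9.3],[0.1,-0.1,-12,0,9.3],[0.1,-0.1,-14.5,0,9.3],[0.1,-0.1,-17,0,9.3],[0.1,-0.1,-18.6,0,9.3],[0.1,-0.1,-18.6,0,9.3]]'
python3 - <<'E'
from h import *
s=bot.observe(); print(s['tool_pos'],s['ft_force'])
W=cloud('wrist','w2'); h=W[...,2]; m=(h>.26)&(np.abs(W[...,0]-.68)<.02)&(np.abs(W[...,1]-.06)<.015)
print('sash block top',np.nanpercentile(h[m],[50,90,99]) if m.any() else 'none')
W=cloud('scene','s2'); h=W[...,2]; m=(h>.2)&(np.abs(W[...,0]-.676)<.02)&(np.abs(W[...,1]-.06)<.03)
print('scene',m.sum(),np.nanpercentile(h[m],[5,50,95,100]) if m.any() else 'none')
E
python3 -m handwheel '[[0,0,0,0,6],[0,0,0,0,4],[0,0,0,0,2],[0,0,0,0,0.8],[0,0,0,0,0.8],[0,0,0,0,0.8],[0,0,0,0,0.8],[0,0,0,0,0.8]]' 50
python3 -m handwheel '[[0,0,0,0,0.8],[0,0,0,0,0.8],[0,0,0,0,0.8],[0,0,0,0,0.8],[0,0,0,0,0.8],[0,0,0,0,0.8],[0,0,0,0,0.8],[0,0,0,0,0.8]]' 50
```

```text
time: 8.25
tool_pos: [0.5943, 0.0638, 0.106]
tool_rot: [-179.8, 0.0, 84.3]
ft_force: [0.3, 0.5, -0.1]
opening: 0.0931
[0.59428309 0.06382096 0.10598163] [ 0.29733076  0.48169126 -0.12701299]
sash block top [0.29939118 0.3106523  0.31310986]
scene 238 [0.20899031 0.2694072  0.31942326 0.32236923]
time: 8.92
tool_pos: [0.5949, 0.0638, 0.1077]
tool_rot: [180.0, -0.0, 84.3]
ft_force: [-0.5, 0.5, -0.7]
opening: 0.0446
time: 9.58
tool_pos: [0.5949, 0.064, 0.1076]
tool_rot: [180.0, -0.0, 84.3]
ft_force: [0.8, 1.1, -0.7]
opening: 0.012
```

Holding the 12 mm bar. The scene view puts the block top at 0.322, so the sash is fully up. A small lift next, then a check for level.

```bash
python3 -m handwheel '[[0,0,0.2,0,0.8],[0,0,0.5,0,0.8],[0,0,0.9,0,0.8],[0,0,1.3,0,0.8],[0,0,1.6,0,0.8],[0,0,1.8,0,0.8],[0,0,1.9,0,0.8],[0,0,1.9,0,0.8]]'
python3 - <<'E'
from h import *
snap('scene','s3'); snap('wrist','w3'); print(bot.observe()['ft_torque'])
p=cv2.imread('pics/s3.png')[140:280,140:320]; cv2.imwrite('pics/s3c.png',cv2.resize(p,None,fx=4,fy=4,interpolation=cv2.INTER_CUBIC))
W=cloud('wrist','w3'); h=W[...,2]
# deck points along rack x
o=np.array([.595,.064]); t=np.radians(-5.4); r=W[...,:2]-o
a=r@[np.cos(t),np.sin(t)]; b=r@[-np.sin(t),np.cos(t)]
m=(np.abs(b)<.012)&(a<-.05)&(a>-.13)&(h>.03)&(h<.08)
print(m.sum()); print('pitch deg',np.degrees(np.arctan(np.polyfit(a[m],h[m],1)[0])), np.median(h[m]))
E
```

```text
time: 10.25
tool_pos: [0.595, 0.0639, 0.1269]
tool_rot: [180.0, -0.0, 84.3]
ft_force: [-0.1, 0.8, -5.7]
opening: 0.0115
[-0.00835603 -0.11927996  0.0363199 ]
3049
pitch deg 0.12877203289713557 0.04798124544806079
```

View pics/s3c.png

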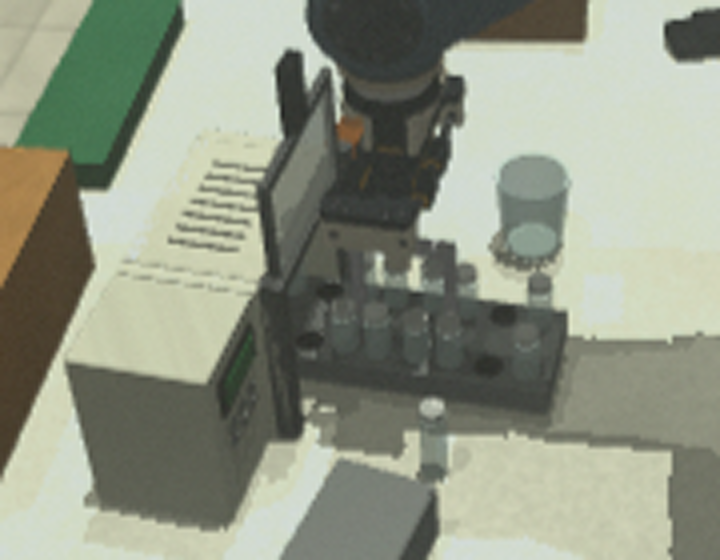

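The view shows the rack raised off the bench (deck front corner at crop px (550,400)) and level, with a fitted pitch of 0.1°. The sash is still up at (300,180), and the loose vial at (432,440) is untouched. Now pulling the rack out along the station's -x.

```bash
python3 -m handwheel '[[-0.3,0,0,0,0.8],[-0.8,0.1,0,0,0.8],[-1.6,0.2,0,0,0.8],[-2.5,0.3,0,0,0.8],[-3.5,0.4,0,0,0.8],[-4.5,0.5,0,0,0.8],[-5.5,0.6,0,0,0.8],[-6.5,0.7,0,0,0.8]]'
python3 -m handwheel '[[-1,0.1,0,0,0.8],[-2,0.2,0,0,0.8],[-3,0.3,0,0,0.8],[-4,0.4,0,0,0.8],[-5,0.5,0,0,0.8],[-5.9,0.6,0,0,0.8],[-6.6,0.7,0,0,0.8],[-7,0.7,0,0,0.8]]'
python3 -m handwheel '[[-0.2,0,0.3,0,0.8],[-0.2,0,1,0,0.8],[-0.2,0,2,0,0.8],[-0.2,0,3,0,0.8],[-0.2,0,4,0,0.8],[-0.2,0,5,0,0.8],[-0.2,0,6,0,0.8],[-0.2,0,7,0,0.8]]'
python3 -m handwheel '[[0,0,1,0,0.8],[0,0,2,0,0.8],[0,0,3,0,0.8],[0,0,4,0,0.8],[0,0,5,0,0.8],[0,0,5.6,0,0.8],[0,0,6,0,0.8],[0,0,6.1,0,0.8]]'
python3 -m handwheel '[[0,0,0,0,0.8],[0,0,0,0,0.8],[0,0,0,0,0.8],[0,0,0,0,0.8],[0,0,0,0,0.8],[0,0,0,0,0.8],[0,0,0,0,0.8],[0,0,0,0,0.8]]'
python3 - <<'E'
from h import *
snap('scene','s4'); snap('wrist','w4'); s=bot.observe(); print(s['time'],s['tool_pos'],s['dq'].round(2))
p=cv2.imread('pics/s4.png')[110:290,140:350]; cv2.imwrite('pics/s4c.png',cv2.resize(p,None,fx=3.3,fy=3.3,interpolation=cv2.INTER_CUBIC)[:600])
W=cloud('wrist','w4'); h=W[...,2]
o=s['tool_pos'][:2]; t=np.radians(-5.4); r=W[...,:2]-o
a=r@[np.cos(t),np.sin(t)]; b=r@[-np.sin(t),np.cos(t)]
m=(np.abs(b)<.012)&(a<-.05)&(a>-.13)&(h>.15)&(h<.21)
print(m.sum(),'pitch',np.degrees(np.arctan(np.polyfit(a[m],h[m],1)[0])),'deck top',np.median(h[m]))
W=cloud('scene','s4');h=W[...,2]; m=(h>.2)&(np.abs(W[...,0]-.676)<.02)&(np.abs(W[...,1]-.06)<.03)
print('sash block',m.sum(),np.nanpercentile(h[m],[95,100]))
E
```

```text
time: 11.02
tool_pos: [0.5285, 0.071, 0.1267]
tool_rot: [-180.0, 0.0, 84.3]
ft_force: [0.3, 0.4, -5.6]
opening: 0.0115
time: 11.68
tool_pos: [0.4588, 0.078, 0.1266]
tool_rot: [-180.0, 0.0, 84.3]
ft_force: [-0.1, 0.3, -6.1]
opening: 0.0115
time: 12.35
tool_pos: [0.458, 0.0779, 0.1979]
tool_rot: [180.0, -0.0, 84.3]
ft_force: [-0.5, -0.3, -6.0]
opening: 0.0115
time: 13.02
tool_pos: [0.4581, 0.0779, 0.2583]
tool_rot: [180.0, -0.0, 84.3]
ft_force: [-1.0, -0.4, -5.4]
opening: 0.0117
time: 13.68
tool_pos: [0.4579, 0.0779, 0.2576]
tool_rot: [-180.0, 0.0, 84.3]
ft_force: [0.9, 0.4, -4.7]
opening: 0.0115
13.7833 [0.45790342 0.07785323 0.25762481] [-0.04 -0.   -0.07 -0.04  0.03  0.01]
3048 pitch 0.1117098298641563 deck top 0.17895952612623733
sash block 240 [0.31894424 0.32174458]
```

View pics/s4c.png

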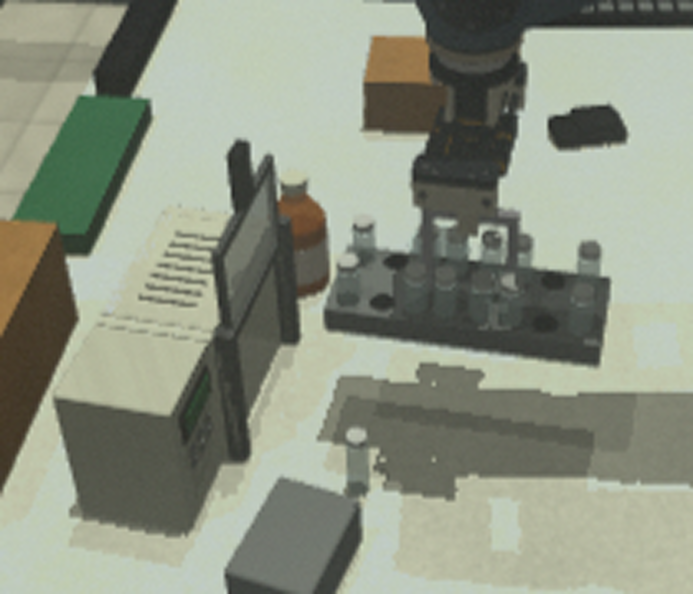

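The rack hangs level, clear in front of the station (rear end at crop px (330,320)). The sash is up at (245,240), and the vial, tipbox and bottle are still standing. The underside is at 0.149 m. Handing in.

```bash
python3 -c "
from station import bot
print(bot.job_done())"
```

```text
the job is handed in; nothing more can be done
None
```

The job is handed in, at about 13.8 s of the 51 s allowed. I raised the sash by its grip to its stop and left it up. Then I took the rack by its bar, lifted it about 2 cm, drew it straight out and raised it in front of the station, where the arm still holds it.

**Last checks:**
- **Rack:** the underside is about 14.9 cm above the bench and the pitch is about 0.1°. I checked side-to-side level only by eye. The joints are essentially still.
- **Clear of the port:** by calculation, the rear end is roughly 7 cm in front of the station's front.
- **Sash:** the block top reads 0.322 m in the scene view, which is fully up. The wrist view had earlier read 0.313 at most, partly cut off by the image.
- **Other things:** the vial, bottle and tipbox are standing where they were in the last picture. The beaker is hidden or out of frame there, but was undisturbed in the picture before. I did not check the wrench at the end.

**Disagreement with the description:** the sash was already about 1.5 cm up when I started, so I gripped it that much higher.

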